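# Align the quarter-turn fastener and hold the filter cover pressed on the suction unit

## Robot

A 6-joint arm with a two-finger parallel gripper is mounted at the origin on a cart in front of the work surface, level with it; the furniture and walls round the work are solid. World frame = base frame: x ahead of the robot, y to its left, z up, the work surface at z = 0. Lengths are in m, angles in rad, forces in N, time in s.
With the tool pointing down it reaches from about 0.25 to 0.775 m from the base axis. Payload 4 kg.
Tool frame: the origin (TCP) lies midway between the tips of the shut fingers; the grasp point (between the pads) lies 19 mm behind it (robot.tcp_to_grasp is the distance from the TCP to the grasp point, in m); z points along the fingers, y is the line along which they close (so a half turn about z gives the same grasp; the last joint's range is limited). The gripper opens to 94 mm and grips with 3 to 60 N. Pads are 16 mm wide; open, the fingers measure 119 mm over their backs; the gripper's body (75 mm by 177 mm) begins 78 mm behind the grasp point.
Start: joints at [0.998, 0.087, 1.371, -0, 1.684, -0.103], TCP at [0.249, 0.49, 0.206] pointing down, gripper open.
Joint ranges: [-3.1, 3.1], [-0.76, 2.03], [0.27, 2.55], [-1.08, 4.22], [0.17, 2.65], [-2.57, 2.57]. Speed limits (rad/s): [2.79, 2.79, 3.14, 3.14, 3.14, 3.14].

## Interface

Orientations are given as [roll, pitch, yaw] about the fixed x, y, z axes, in that order (R = Rz(yaw) Ry(pitch) Rx(roll)).
In Python, from bench import robot, viewer gives the robot as it stands. The module is installed in compiled form; this text tells all that it offers.
- The arm moves only by the shell command python3 -m handwheel 'ROWS' [OPENING]. ROWS is JSON, a list of rows, each a list of 6 numbers: the shift along the tool's x, y, z in units of 0.2 m (1.0 is 0.2 m), then the turn, a rotation vector about the tool's x, y, z in units of 30 degrees (1.0 is 30 degrees). In form: [[x, y, z, wx, wy, wz], ...]. A call has 1 to 10 rows; each row is the pose to reach, as a shift and turn from the pose commanded when the call began, along the tool's axes at that moment; what a row does not reach only later rows make up. A row lasts 1/12 s, in which the tool goes at most 41.7 mm and 7.16 degrees, less where a joint would pass 70% of its speed; a pose out of reach is approached as far as the arm can. A call with a number of a shift or a turn outside -1 to 1 is refused whole. A call with a gripper value outside its range is refused whole. OPENING is the gripper's target within -1 to 1 (shut at 1, half-way at 0, fully open at -1), set as the call begins (- or left out, the last holds). The fingers move at their own pace and stop on an object; the grip force is fixed at half the most. Time passes only in rows, so rows that repeat a pose let the fingers close. It gives the time, the measured TCP pose, the force, the opening and the grip force at its end, in the units of the state.
- robot.get_obs(): the state, without advancing time (a new reading comes with each control period).
- viewer.snapshot(name): name is "scene" or "top"; returns the picture (400x640x3 uint8, red, green, blue); there is no depth.
- viewer.calibration(name): a dict with "fx", "fy", "cx", "cy" (pixels), "k1" (the pictures are not rectified: a ray, as slopes to the right and down, at radius r is drawn at 1 + k1 r^2 times it, then the intrinsics apply), "R" (3x3) and "t" (3): a world point X has camera coordinates R X + t. Camera axes: x right, y down, z forward; pixel columns grow to the right and rows downward; lengths in m; the calibration is good to about 2 mm. A picture is of the moment at which its call begins. calibration takes no time and is no camera call.
- robot.close_job(): hands the job in; it is judged then, once.
The state is a dict: "time": time; "joint_positions": joint angles; "qvel": joint speeds; "joint_torque": joint torques, N m; "tool_pos": TCP position; "ee_rot": TCP orientation; "wrist_force": force on the tool from outside, world axes, zero at the start; "wrist_torque": the same for the moment, N m; "width": finger opening in m; "finger_force": force on a finger pad.
Only numpy, scipy, OpenCV 4.12 (cv2) and the standard library are available. Lean on these libraries where they do the work, as an engineer would, in place of code of your own. Each camera call takes 0.05 s, during which the arm holds its last target. There are 200 camera calls.

## Task

Refit the filter cover of the suction unit: first turn the orange quarter-turn wing on the unit's front to level, so that it lines up with the slot in the blue cover panel, then slide the panel straight up out of the steel rack by its tab. Bring it to the unit upright, pass its slot over the wing and press the panel flat onto the black seal so that the seal is clearly squeezed, and finish like that: keep hold of the tab and keep pressing, without letting go, so that a colleague can lock the wing. Leave the things standing around where they are.

Things in the scene. Friction and masses are not known exactly. Their poses are not given: they have to be found in the camera images.
- unit: Bench suction unit, a white housing fixed to the worktop, 100 mm deep (x), 190 mm wide (y), 122 mm high. Origin on the worktop under the middle of its front frame; local +x points into the housing, so the front looks to local -x (roughly to the robot), y to the left, z up. The front has a filter bay 120 mm wide with a crossbar, closed by the cover panel.
- stud (a point): Centre of the orange wing of the quarter-turn fastener: 33 mm in front of the frame (unit's local x = -0.033), 66 mm above the worktop; axes as the unit's. The wing is a bar 56 mm long (28 mm to each side), 12 mm wide and 14 mm deep, from 26 to 40 mm in front of the frame, on a stud of 10 mm diameter; its axis is the unit's x.
- wing (a joint): Turn of the wing in rad: 0 = level (along the unit's y, lined up with the panel's slot when the panel is upright), where a stop ends the turn; 1.57 = upright, the other stop. Growing values raise the end on the robot's left (unit +y), so a standing wing leans left and is turned level by pushing its upper end to the left and down. It stays where left; friction 0.06 N m, about 2.5 N at its end.
- seal (a joint): Squeeze of the black seal in m: 0 relaxed, 0.006 fully squeezed. The seal is a sprung ring 108 mm wide and 100 mm high round the bay, centred on the stud's axis; its front face stands 10 mm in front of the frame when relaxed and it moves straight into the unit (+x), about 1.8 N per mm.
- panel: Loose blue cover panel, a stiff flat plate 6 mm thick (local x), 120 mm wide (y) and 112 mm high, about 0.16 kg, with a tab 60 mm wide standing a further 50 mm above its upper edge (162 mm in all). Origin at the middle of the lower edge, z up. It stands upright in the rack, its axes along the rack's. Same from both sides.
- panel_slot (a point): Centre of the panel's slot, 56 mm above the lower edge: level, 68 mm wide and 22 mm high, right through. With the panel fitted it lies on the stud's axis, the lower edge then 10 mm above the worktop.
- panel_tab (a point): Middle of the top edge of the panel's tab, to be gripped across the 6 mm thickness (panel's x).
- rack: Fixed steel rack, 72 mm deep (x), 166 mm wide (y), 80 mm high; origin under its middle, z up. A 10 mm base plate and two end posts with three pairs of facing vertical grooves (9 mm wide, 22 mm apart, open at the top, 70 mm deep); the panel stands in the middle pair, its lower edge on the base plate, and must rise 70 mm to be out. Between the posts there is free room 106 mm wide.
- tub: Bystander: yellow round tub with lid, 89 mm across, 52 mm high, origin under its centre.
- roll_carton: Bystander: white and blue carton, 60 x 101 x 56 mm, origin under its centre.
- stapler: Bystander: black and grey pocket stapler, 26 x 105 x 31 mm, origin under its centre.

How it is judged:
On the way, in this order (a step that is already met when the one before it is completed fails the run):
1. the wing is level while the panel still stands in the rack (value of joint wing below 0.12 rad and z of panel in the frame of rack below 0.03 m), for 0.2 s.
2. the panel is out of the rack, upright in the gripper, the wing still level (value of joint wing below 0.12 rad and contact force between the fingers and panel above 2 N and contact force between panel and rack below 0.3 N and z of panel in the frame of rack above 0.082 m and angle between panel's own z axis and vertical below 0.35 rad), for 0.1 s.
At the end, for the whole second after the job is handed in: Wing level within 0.12 rad; fingers hold the upright panel, slot centre within 8 mm of the stud axis, flat to the frame within 0.06 rad, squeezing the seal over 2 mm with over 3 N; panel at rest, clear of rack and worktop (value of joint wing below 0.12 rad and contact force between the fingers and panel above 2 N and contact force between panel and rack below 0.3 N and y of panel_slot in the frame of unit between -0.008 and 0.008 m and z of panel_slot in the frame of unit between 0.058 and 0.074 m and x of panel_slot in the frame of unit above -0.014 m and angle between the x axis of panel and the x axis of unit, either way round below 0.06 rad and angle between panel's own z axis and vertical below 0.09 rad and value of joint seal above 0.002 m and contact force between panel and seal above 3 N and height (world z) of panel above 0.003 m and linear speed of panel below 0.02 m/s); the arm keeps its last pose, push and grip.
It fails at once if a bystander (tub, carton or stapler) is shifted by more than 30 mm (distance of any of tub, roll_carton, stapler from where it was at the start of the episode above 0.03 m).
It also fails if it takes over 45 s, if anything falls off the work surface, if the arm or the gripper's body presses on something with over 40 N, if the wrist force passes 120 N, or if a joint passes its speed limit or range.

## Working session

There is one attempt and no reset: what is moved stays moved. The work goes in short steps, Python scripts to look and compute and a shell command to move; the robot and the scene stay as the last step left them, time stands still between calls to the robot, and variables do not carry over. Pictures are saved under pics/ and viewed, at most 10 in all, crops included, and the job is handed in when it is done.

```bash
mkdir -p pics
python3 - <<'E'
from bench import robot, viewer
import cv2
for n in("scene","top"):
    cv2.imwrite(f"pics/{n}0.png",viewer.snapshot(n)[:,:,::-1])
    print(n,viewer.calibration(n))
print(robot.get_obs())
E
```

```text
scene {'fx': 388.77057600514337, 'fy': 388.77057600514337, 'cx': 325.11450567271265, 'cy': 203.1281100654323, 'k1': 0.0017153580323578362, 'R': array([[ 0.74026859, -0.67218779, -0.01288379],
       [-0.51886138, -0.55901673, -0.64674814],
       [ 0.42753395,  0.48545224, -0.76259481]]), 't': array([-0.29971717,  0.48518738,  0.68565289])}
top {'fx': 389.9543899659525, 'fy': 389.9543899659525, 'cx': 318.7552225638003, 'cy': 201.15430479426072, 'k1': -0.061265886867494714, 'R': array([[ 2.75155303e-02, -9.99621135e-01,  6.94536023e-04],
       [-9.87552785e-01, -2.72909633e-02, -1.54902229e-01],
       [ 1.54862497e-01,  3.57632599e-03, -9.87929561e-01]]), 't': array([0.14085655, 0.58578302, 0.90094913])}
{'time': 0.1, 'joint_positions': array([ 9.97920609e-01,  8.78829337e-02,  1.37205889e+00,  1.37107600e-05,
        1.68360353e+00, -1.03109154e-01]), 'qvel': array([ 0.00143183, -0.00173201, -0.00282923,  0.00190916,  0.00114611,
       -0.00176126]), 'joint_torque': array([ 2.75229635e-03, -3.41249478e+01, -3.03303838e+01,  7.20803509e-02,
        3.03387037e-02, -1.11395732e-04]), 'tool_pos': array([0.24871547, 0.49001256, 0.20444266]), 'ee_rot': array([-3.13965172e+00, -2.14539007e-04,  2.67182741e+00]), 'wrist_force': array([-1.24052132, -0.38126853, -0.10832263]), 'wrist_torque': array([-0.02521535, -0.00054742,  0.01457469]), 'finger_force': 0.0, 'width': 0.09433686235190777}
```

View pics/scene0.png

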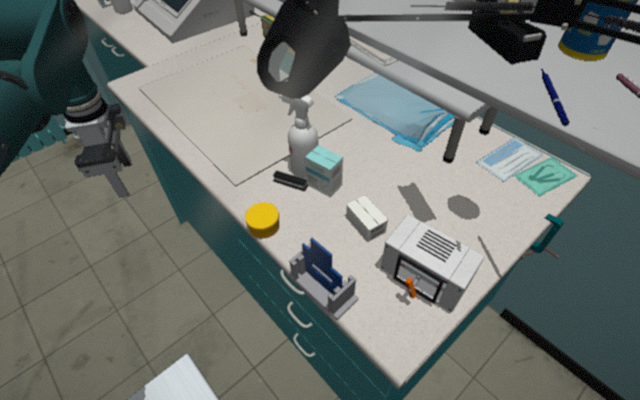

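View pics/top0.png

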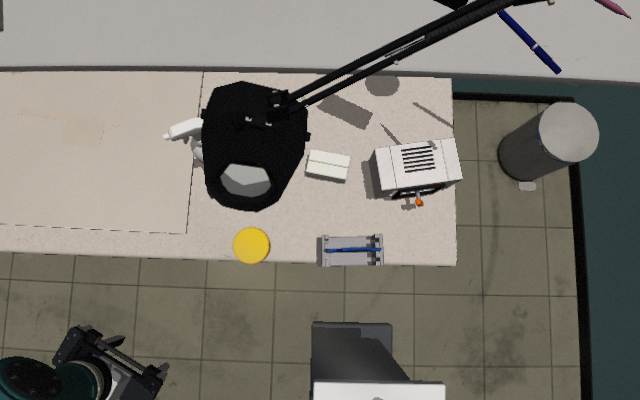

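The scene view shows the unit around (430,260), the orange wing at about (410,287), the rack at (322,285) with the blue panel, and the tub at (262,220). The top view shows the unit at (415,167), the wing at (419,202) and the rack at (350,250). I'll enlarge the relevant areas.

```bash
python3 - <<'E'
import cv2,numpy as np
s=cv2.imread("pics/scene0.png");t=cv2.imread("pics/top0.png")
a=cv2.resize(s[200:330,280:490],(800,495),interpolation=cv2.INTER_CUBIC)
cv2.imwrite("pics/c1.png",a)
cv2.imwrite("pics/c2.png",cv2.resize(t[120:280,300:470],(637,600),interpolation=cv2.INTER_CUBIC))
E
cat > h.py <<'E'
import numpy as np,cv2
from bench import robot,viewer
def ray(n,px):
    c=viewer.calibration(n);R=np.array(c['R']);t=np.array(c['t'])
    d=np.array([(px[0]-c['cx'])/c['fx'],(px[1]-c['cy'])/c['fy']])
    u=d.copy()
    for _ in range(20): u=d/(1+c['k1']*(u@u))
    v=R.T@np.array([u[0],u[1],1.]);return -R.T@t,v/np.linalg.norm(v)
def onz(n,px,z):
    o,v=ray(n,px);return o+v*(z-o[2])/v[2]
def tri(p1,p2):
    o,v=ray('scene',p1);q,w=ray('top',p2)
    s=np.linalg.lstsq(np.c_[v,-w],q-o,rcond=None)[0]
    a,b=o+s[0]*v,q+s[1]*w
    return (a+b)/2,np.linalg.norm(a-b)
def proj(n,X):
    c=viewer.calibration(n);p=np.array(c['R'])@X+np.array(c['t']);u=p[:2]/p[2];u=u*(1+c['k1']*(u@u))
    return u*[c['fx'],c['fy']]+[c['cx'],c['cy']]
E
```

```text
(no output)
```

View pics/c1.png

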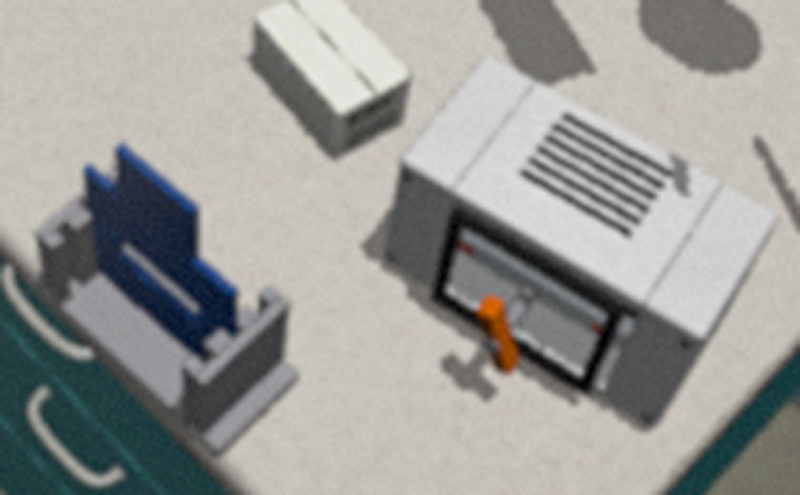

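View pics/c2.png

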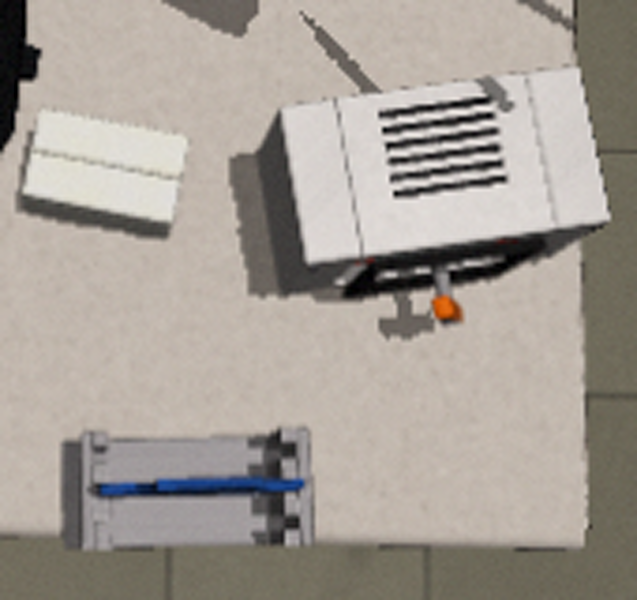

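The crops show the wing standing nearly upright and leaning left, with its upper end at c1 (490,300) and its lower end at (507,365). The unit's top corners are clear in both crops, and the tab's top corners are at c1 (120,147) and (197,210).

Run:
```python
from h import *
np.set_printoptions(precision=4,suppress=True)
S=lambda x,y:(280+(x+.5)/3.8095-.5,200+(y+.5)/3.8077-.5)
T=lambda x,y:(300+(x+.5)/3.747-.5,120+(y+.5)/3.75-.5)
us=[S(405,160),S(705,337),S(490,58),S(775,215)];ut=[T(310,262),T(608,220),T(282,108),T(580,68)]
A=np.array([onz('scene',p,.122) for p in us]);B=np.array([onz('top',p,.122) for p in ut])
print(A);print(B)
for P in(A,B):
    d=P[0]-P[1];yaw=np.arctan2(-d[0],d[1]);d2=P[2]-P[3];print('yaw',yaw,np.arctan2(-d2[0],d2[1]),np.linalg.norm(d),'front mid',(P[0]+P[1])/2)
for p in zip(us,ut):print(tri(*p))
print('tab scene',onz('scene',S(120,147),.172),onz('scene',S(197,210),.172))
print('shoulder out',onz('scene',S(88,168),.122),onz('scene',S(236,292),.122))
print('tab top',onz('top',T(157,485),.172),onz('top',T(271,482),.172),)
print('rack corners top',[onz('top',T(*p),.08) for p in((95,433),(308,429),(84,548),(312,544))])
print('wing',tri(S(490,300),T(440,302)))
# orange
for n in('scene','top'):
    im=cv2.imread(f'pics/{n}0.png').astype(int);b,g,r=im[...,0],im[...,1],im[...,2]
    m=(r>150)&(g<130)&(b<80)&(r-g>70);m[:, :350]=0;m[:,480:]=0;m[:180]=0;m[330:]=0
    y,x=np.nonzero(m);print(n,x.min(),x.max(),y.min(),y.max(),x.mean(),y.mean(),len(x))
for n in('scene','top'):
    c=viewer.calibration(n);print(n,-np.array(c['R']).T@np.array(c['t']))
```

```text
[[ 0.6024  0.0156  0.122 ]
 [ 0.6341 -0.1677  0.122 ]
 [ 0.6968  0.0311  0.122 ]
 [ 0.7265 -0.1499  0.122 ]]
[[ 0.6001  0.0147  0.122 ]
 [ 0.6312 -0.1667  0.122 ]
 [ 0.695   0.0319  0.122 ]
 [ 0.7265 -0.1525  0.122 ]]
yaw 0.1709570145550747 0.16259330255541435 0.1859494465402804 front mid [ 0.6183 -0.076   0.122 ]
yaw 0.169607211779577 0.16900090622180033 0.18406985904576115 front mid [ 0.6156 -0.076   0.122 ]
(array([0.6001, 0.0148, 0.1248]), np.float64(0.0013580642977373029))
(array([ 0.6319, -0.1671,  0.1234]), np.float64(0.0026513809624555172))
(array([0.6957, 0.0314, 0.1223]), np.float64(0.001840016387436374))
(array([ 0.7248, -0.1508,  0.1253]), np.float64(0.0014496282286346833))
tab scene [0.4656 0.1067 0.172 ] [0.4689 0.0487 0.172 ]
shoulder out [0.4639 0.136  0.122 ] [0.4706 0.0195 0.122 ]
tab top [0.4634 0.1068 0.172 ] [0.4667 0.044  0.172 ]
rack corners top [array([0.4974, 0.1403, 0.08  ]), array([0.5034, 0.0089, 0.08  ]), array([0.4273, 0.1452, 0.08  ]), array([0.4333, 0.0061, 0.08  ])]
wing (array([ 0.5823, -0.0699,  0.0956]), np.float64(0.00020612501954760974))
scene 406 414 278 293 409.25 281.59375 32
top 416 420 199 204 417.96 201.4 25
scene [ 0.1805 -0.2631  0.8328]
top [0.4351 0.1536 0.9807]
```

```bash
cat >> h.py <<'E'
from scipy.spatial.transform import Rotation as Ro
np.set_printoptions(precision=4,suppress=True)
U=np.array([.615,-.076,0]);TH=.168
def unit(x,y,z):
    c,s=np.cos(TH),np.sin(TH);return U+[c*x-s*y,s*x+c*y,z]
def inunit(p):
    c,s=np.cos(TH),np.sin(TH);d=np.array(p)-U;return np.array([c*d[0]+s*d[1],-s*d[0]+c*d[1],d[2]])
def go(p,yaw,o=None):
    o=o or robot.get_obs();R=Ro.from_euler('xyz',o['ee_rot'])
    r=(R.inv()*Ro.from_euler('xyz',[np.pi,0,yaw])).as_rotvec()
    print('row',np.round(np.r_[R.inv().apply(np.array(p)-o['tool_pos'])/.2,np.degrees(r)/30],4))
E
python3 - <<'E'
from h import *
print('lamp',tri((283,65),(245,180)))
print('wing end',inunit([0.5823,-0.0699,0.0956]),'above stud',unit(-.034,-.02,.15))
go([.33,.30,.27],2.2)
E
```

```text
lamp (array([0.5423, 0.2543, 0.4699]), np.float64(0.0027276919238285015))
wing end [-0.0312  0.0115  0.0956] above stud [ 0.5848 -0.1014  0.15  ]
row [-0.7924 -0.6638 -0.3267 -0.0037  0.0005  0.9011]
```

```bash
python3 -m handwheel '[[-0.77,-0.64,-0.1,0,0,0.9],[-0.77,-0.64,-0.1,0,0,0.9],[-0.77,-0.64,-0.1,0,0,0.9],[-0.77,-0.64,-0.1,0,0,0.9],[-0.77,-0.64,-0.1,0,0,0.9],[-0.77,-0.64,-0.1,0,0,0.9],[-0.77,-0.64,-0.1,0,0,0.9]]' 1
python3 - <<'E'
from h import *
go([.36,.10,.22],1.9)
go([.42,-.08,.22],1.739)
E
```

```text
time: 0.68
tool_pos: [0.329, 0.3054, 0.2256]
ee_rot: [3.141, -0.0, 2.197]
wrist_force: [-0.3, 0.0, -0.8]
width: 0.0509
finger_force: 0.0
row [-0.9232 -0.4762  0.0272  0.001  -0.001   0.5671]
row [-1.8283 -0.7605  0.0266  0.0009 -0.0011  0.8746]
```

```bash
python3 -m handwheel '[[-0.92,-0.4,0,0,0,0.57],[-0.92,-0.4,0,0,0,0.57],[-0.92,-0.4,0,0,0,0.57],[-0.92,-0.4,0,0,0,0.57],[-0.92,-0.4,0,0,0,0.57],[-0.92,-0.4,0,0,0,0.57],[-0.92,-0.4,0,0,0,0.57]]' 1
python3 - <<'E'
from h import *
go(unit(-.035,-.022,.2),np.pi/2+TH)
E
```

```text
time: 1.27
tool_pos: [0.3722, 0.1106, 0.225]
ee_rot: [-3.141, -0.001, 1.9]
wrist_force: [-0.3, 0.0, 0.2]
width: 0.0044
finger_force: 0.0
row [-1.3556  0.6573  0.123  -0.0015 -0.002   0.3073]
```

```bash
python3 -m handwheel '[[-0.9,0.1,0,0,0,0.3],[-0.9,0.1,0,0,0,0.3],[-0.9,0.1,0,0,0,0.3],[-0.9,0.1,0,0,0,0.3],[-0.9,0.1,0,0,0,0.3],[-0.9,0.1,0,0,0,0.3],[-0.9,0.1,0,0,0,0.3]]' 1
python3 - <<'E'
from h import *
go(unit(-.035,-.022,.2),np.pi/2+TH)
go(unit(-.035,-.022,.115),np.pi/2+TH)
E
```

```text
time: 1.85
tool_pos: [0.4499, -0.0512, 0.2247]
ee_rot: [-3.14, -0.002, 1.747]
wrist_force: [0.8, 0.4, 0.0]
width: 0.0005
finger_force: 0.0
row [-0.3755  0.6152  0.1219 -0.0027 -0.004   0.0154]
row [-0.3764  0.6158  0.5469 -0.0027 -0.004   0.0154]
```

```bash
python3 -m handwheel '[[-0.375,0.615,0.12,0,0,0.015],[-0.375,0.615,0.12,0,0,0.015],[-0.375,0.615,0.12,0,0,0.015],[-0.375,0.615,0.12,0,0,0.015],[-0.375,0.615,0.4,0,0,0.015],[-0.375,0.615,0.4,0,0,0.015],[-0.375,0.615,0.4,0,0,0.015]]' 1
python3 - <<'E'
from h import *
o=robot.get_obs();print(inunit(o['tool_pos']))
go(unit(-.035,-.022,.08),np.pi/2+TH)
im=viewer.snapshot('scene')[:,:,::-1]
cv2.imwrite('pics/a1.png',cv2.resize(im[180:330,330:530],(800,600),interpolation=cv2.INTER_CUBIC))
E
```

```text
time: 2.43
tool_pos: [0.5812, -0.1014, 0.1397]
ee_rot: [-3.132, -0.006, 1.741]
wrist_force: [-0.3, 0.2, -0.7]
width: 0.0004
finger_force: 0.0
[-0.0376 -0.0194  0.1397]
row [-0.0148  0.0157  0.2981 -0.0182 -0.0107  0.0045]
```

View pics/a1.png

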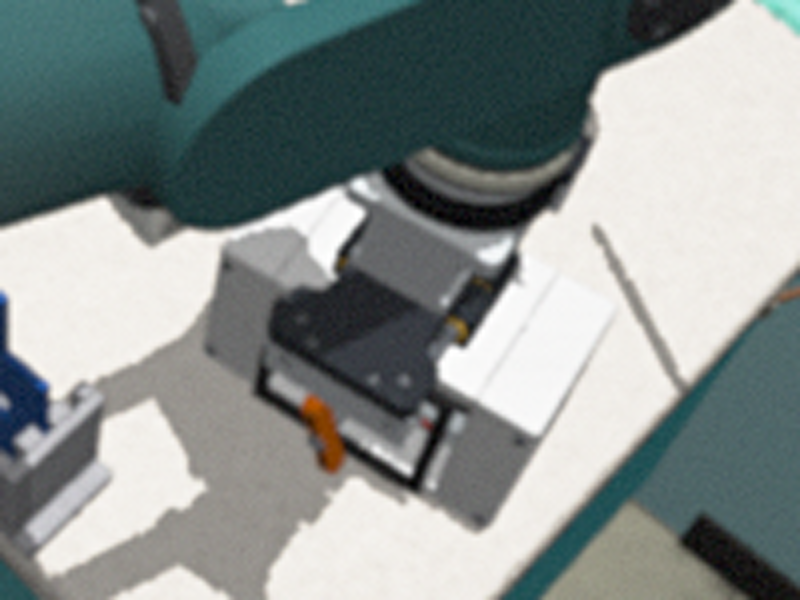

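The wing is still leaning left, with its upper end at crop (315,405) and its lower end at (330,465). The dark gripper part hides the bay's upper edge. I'll check where the TCP projects.

Run:
```python
from h import *
p=robot.get_obs()['tool_pos']
f=lambda X:(proj('scene',np.array(X))-[330,180])*4
print(f(p),f(p+[0,0,.097]),f(unit(-.033,0,.066)),f(unit(-.033,.0115,.092)),f(unit(-.033,-.0115,.04)))
```

```text
[377.527  388.4167] [416.5807 280.6315] [321.8196 434.694 ] [310.4595 399.3974] [332.7806 468.7494]
```

The wing matches its projection within about 2 px, so the unit pose is good. The gripper's body hides the fingers. Next I lower the tip to the right of the wing.

```bash
python3 -m handwheel '[[0.0,0.015,0.1,-0.018,-0.01,0],[0.0,0.015,0.2,-0.018,-0.01,0],[0,0.015,0.3,-0.018,-0.01,0],[0,0.015,0.3,-0.018,-0.01,0],[0,0.015,0.3,-0.018,-0.01,0]]' 1
python3 - <<'E'
from h import *
o=robot.get_obs();print(inunit(o['tool_pos']),o['wrist_force'])
go(unit(-.035,.016,.08),np.pi/2+TH)
go(unit(-.035,.016,.071),np.pi/2+TH)
E
```

```text
time: 2.9
tool_pos: [0.5869, -0.1035, 0.0868]
ee_rot: [3.131, 0.005, 1.739]
wrist_force: [-0.3, 0.3, 1.1]
width: 0.0003
finger_force: 0.0
[-0.0323 -0.0225  0.0868] [-0.3062  0.3171  1.1052]
row [ 0.1925 -0.0136  0.0327  0.0196  0.0098  0.0004]
row [ 0.1927 -0.014   0.0777  0.0196  0.0098  0.0004]
```

```bash
python3 -m handwheel '[[0.03,-0.01,0,0,0,0],[0.06,-0.01,0,0,0,0],[0.09,-0.01,0,0,0,0],[0.12,-0.01,0,0,0,0],[0.15,-0.01,0,0,0,0],[0.18,-0.01,0,0,0,0],[0.19,-0.01,0,0,0,0],[0.19,-0.01,0,0,0,0]]' 1
python3 - <<'E'
from h import *
o=robot.get_obs();print(inunit(o['tool_pos']),o['wrist_force'])
go(unit(-.035,.016,.068),np.pi/2+TH)
E
```

```text
time: 3.57
tool_pos: [0.5784, -0.0665, 0.0858]
ee_rot: [3.131, 0.004, 1.738]
wrist_force: [0.6, 0.1, 2.9]
width: 0.0007
finger_force: 1.3
[-0.0345  0.0154  0.0858] [0.6316 0.0815 2.8961]
row [ 0.0031 -0.0036  0.0888  0.0194  0.0073 -0.0014]
```

```bash
python3 -m handwheel '[[0,0,0.02,0.019,0.007,0],[0,0,0.04,0.019,0.007,0],[0,0,0.055,0.019,0.007,0],[0,0,0.065,0.019,0.007,0],[0,0,0.07,0.019,0.007,0],[0,0,0.07,0.019,0.007,0]]' 1
python3 - <<'E'
from h import *
o=robot.get_obs();print(inunit(o['tool_pos']),o['wrist_force'])
E
```

```text
time: 4.07
tool_pos: [0.5787, -0.0665, 0.0721]
ee_rot: [3.141, -0.001, 1.738]
wrist_force: [-0.4, 4.7, 6.9]
width: 0.0008
finger_force: 3.3
[-0.0342  0.0155  0.0721] [-0.4179  4.6889  6.8993]
```

Near level. I'll press a few millimetres further to reach the stop, watching the force.

```bash
python3 -m handwheel '[[0,0,0.01,0,0,0],[0,0,0.02,0,0,0],[0,0,0.02,0,0,0],[0,0,0.02,0,0,0]]' 1
python3 - <<'E'
from h import *
o=robot.get_obs();print(inunit(o['tool_pos']),o['wrist_force'])
E
```

```text
time: 4.4
tool_pos: [0.5788, -0.0665, 0.0717]
ee_rot: [3.14, -0.001, 1.738]
wrist_force: [-6.6, 4.5, 19.3]
width: 0.0005
finger_force: 9.7
[-0.0341  0.0154  0.0717] [-6.6071  4.5425 19.3349]
```

```bash
python3 -m handwheel '[[0,0,-0.1,0,0,0],[0,0,-0.3,0,0,0],[0,0,-0.6,0,0,0],[0,0,-0.7,0,0,0],[0,-0.3,-0.75,0,0,0],[0,-0.57,-0.75,0,0,0],[0,-0.57,-0.75,0,0,0],[0,-0.57,-0.75,0,0,0]]' -1
python3 - <<'E'
from h import *
o=robot.get_obs();print(o['tool_pos'])
go([.40,.077,.225],np.pi/2+.055)
E
```

```text
time: 5.07
tool_pos: [0.4617, -0.0873, 0.2172]
ee_rot: [-3.138, 0.002, 1.735]
wrist_force: [-0.2, -0.4, 0.0]
width: 0.0499
finger_force: 0.0
[ 0.4617 -0.0873  0.2172]
row [ 0.8606 -0.1705 -0.0402 -0.0063  0.0042  0.2082]
```

```bash
python3 -m handwheel '[[0.86,-0.1,-0.04,0,0,-0.2],[0.86,-0.1,-0.04,0,0,-0.2],[0.86,-0.1,-0.04,0,0,-0.2],[0.86,-0.1,-0.04,0,0,-0.2],[0.86,-0.1,-0.04,0,0,-0.2],[0.86,-0.1,-0.04,0,0,-0.2],[0.86,-0.1,-0.04,0,0,-0.2]]' -1
python3 - <<'E'
from h import *
go([.466,.077,.2],np.pi/2+.055)
a,b=[cv2.resize(viewer.snapshot(n)[r,c,::-1],(400,400),interpolation=cv2.INTER_CUBIC) for n,r,c in(('scene',slice(220,340),slice(350,470)),('top',slice(140,260),slice(340,460)))]
cv2.imwrite('pics/a2.png',np.hstack([a,b]))
f=lambda n,X,o:(proj(n,np.array(X))-o)*400/120
for q in (unit(-.033,.028,.066),unit(-.033,-.028,.066)):print(f('scene',q,[350,220]),f('top',q,[340,140])+[400,0])
E
```

```text
time: 5.65
tool_pos: [0.4182, 0.0795, 0.2244]
ee_rot: [-3.14, 0.002, 1.843]
wrist_force: [0.6, -0.1, 0.3]
width: 0.0934
finger_force: 0.0
row [-0.0762  0.227   0.1218 -0.0029  0.0049  0.4147]
[164.3822 205.4219] [624.3059 212.8682]
[239.6702 253.047 ] [700.7688 202.0318]
```

View pics/a2.png

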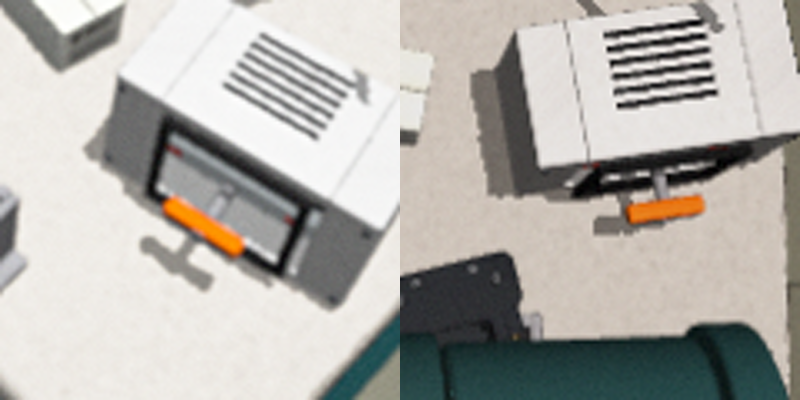

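The wing is level, running from crop (165,203) to (243,247) in scene and (628,212) to (704,204) in top, within about 1–2 mm of the prediction. I'll refine its centre while moving over the panel.

```bash
python3 - <<'E'
from h import *
P={}
for n in('scene','top'):
    im=cv2.cvtColor(viewer.snapshot(n),cv2.COLOR_RGB2HSV)
    m=cv2.inRange(im,(5,150,120),(20,255,255));m[:,:370]=0;m[:,470:]=0;m[:180]=0;m[320:]=0
    y,x=np.nonzero(m);P[n]=(x.mean(),y.mean());c=cv2.minAreaRect(np.c_[x,y].astype(np.float32));print(n,P[n],c,len(x))
c,d=tri(P['scene'],P['top']);print(c,d,inunit(c))
print(inunit(onz('top',P['top'],.072)))
E
python3 -m handwheel '[[-0.07,0.22,0,0,0,0.41],[-0.07,0.22,0,0,0,0.41],[-0.07,0.22,0,0,0,0.41],[-0.07,0.22,0.1,0,0,0.41],[-0.07,0.22,0.1,0,0,0.41],[-0.07,0.22,0.1,0,0,0.41]]' -1
python3 - <<'E'
from h import *
go([.466,.077,.13],np.pi/2+.055)
E
```

```text
scene (np.float64(410.69934640522877), np.float64(287.51633986928107)) ((410.5411682128906, 287.435302734375), (27.457347869873047, 5.8289337158203125), 32.47119140625) 153
top (np.float64(419.0390625), np.float64(202.25)) ((419.1099548339844, 202.26998901367188), (5.656854152679443, 22.485998153686523), 81.8698959350586) 128
[ 0.582  -0.0811  0.0711] 0.0008272875352721232 [-0.0334  0.0005  0.0711]
[-0.0338  0.0011  0.072 ]
time: 6.35
tool_pos: [0.4631, 0.0774, 0.2045]
ee_rot: [-3.139, 0.002, 1.628]
wrist_force: [0.1, 0.2, 0.6]
width: 0.0939
finger_force: 0.0
row [-0.0023  0.0155  0.3723 -0.0051  0.003   0.0034]
```

```bash
python3 -m handwheel '[[0,0.015,0.1,0,0,0],[0,0.015,0.2,0,0,0],[0,0.015,0.3,0,0,0],[0,0.015,0.37,0,0,0],[0,0.015,0.37,0,0,0],[0,0.015,0.37,0,0,0]]' -1
python3 - <<'E'
from h import *
o=robot.get_obs();print(o['wrist_force']);go([.466,.077,.13],np.pi/2+.055)
E
python3 -m handwheel '[[0,0,0,0,0,0],[0,0,0,0,0,0],[0,0,0,0,0,0],[0,0,0,0,0,0],[0,0,0,0,0,0],[0,0,0,0,0,0],[0,0,0,0,0,0],[0,0,0,0,0,0]]' 1
python3 - <<'E'
from h import *
o=robot.get_obs();print(o)
E
```

```text
time: 6.85
tool_pos: [0.4668, 0.0779, 0.1317]
ee_rot: [-3.141, 0.002, 1.628]
wrist_force: [0.5, -0.1, -1.0]
width: 0.0942
finger_force: 0.0
[ 0.5029 -0.0605 -1.0081]
row [-0.0045 -0.0042  0.0086 -0.0005  0.0029  0.0034]
time: 7.52
tool_pos: [0.467, 0.0781, 0.131]
ee_rot: [-3.141, 0.002, 1.627]
wrist_force: [0.8, -0.3, -0.6]
width: 0.0443
finger_force: 0.0
{'time': 7.5167, 'joint_positions': array([ 0.047 , -0.0566,  1.6646, -0.0016,  1.534 , -0.0093]), 'qvel': array([ 0.0015,  0.    , -0.0003,  0.0004, -0.0016, -0.0004]), 'joint_torque': array([  0.0002, -27.1583, -29.5741,   0.0677,   0.0183,  -0.0001]), 'tool_pos': array([0.467 , 0.0781, 0.131 ]), 'ee_rot': array([-3.1412,  0.0016,  1.6272]), 'wrist_force': array([ 0.7694, -0.2687, -0.6383]), 'wrist_torque': array([-0.0186,  0.0432, -0.0212]), 'finger_force': 0.0, 'width': 0.044340568541325225}
```

```bash
python3 -m handwheel '[[0,0,0,0,0,0],[0,0,0,0,0,0],[0,0,0,0,0,0],[0,0,0,0,0,0],[0,0,0,0,0,0],[0,0,0,0,0,0],[0,0,0,0,0,0],[0,0,0,0,0,0],[0,0,0,0,0,0],[0,0,0,0,0,0]]' 1
python3 - <<'E'
from h import *
o=robot.get_obs();print(o['wrist_force'],o['wrist_torque'],o['tool_pos'])
E
```

```text
time: 8.35
tool_pos: [0.4666, 0.0781, 0.131]
ee_rot: [-3.14, 0.002, 1.627]
wrist_force: [-2.1, -0.2, 1.6]
width: 0.0059
finger_force: 30.0
[-2.1267 -0.2348  1.6425] [-0.0413  0.6404 -0.1463] [0.4666 0.0781 0.131 ]
```

```bash
python3 -m handwheel '[[0,0,-0.03,0,0,0],[0,0,-0.08,0,0,0],[0,0,-0.14,0,0,0],[0,0,-0.2,0,0,0],[0,0,-0.26,0,0,0],[0,0,-0.32,0,0,0],[0,0,-0.38,0,0,0],[0,0,-0.44,0,0,0],[0,0,-0.44,0,0,0],[0,0,-0.44,0,0,0]]' 1
python3 - <<'E'
from h import *
o=robot.get_obs();print(o['wrist_force'],o['wrist_torque'],o['tool_pos'])
E
```

```text
time: 9.18
tool_pos: [0.4682, 0.0783, 0.2207]
ee_rot: [3.138, 0.002, 1.627]
wrist_force: [-0.8, -0.4, -1.5]
width: 0.006
finger_force: 30.0
[-0.7532 -0.3982 -1.4702] [-0.1072  0.0404 -0.0257] [0.4682 0.0783 0.2207]
```

Run:
```python
from h import *
go(unit(-.088,0.0007,.221),np.pi/2+TH)
```

```text
row [-0.8572  0.2518  0.0006  0.0066  0.0034 -0.2129]
```

```bash
python3 -m handwheel '[[-0.1,0.03,0,0,0,-0.03],[-0.22,0.06,0,0,0,-0.06],[-0.34,0.1,0,0,0,-0.1],[-0.46,0.14,0,0,0,-0.14],[-0.58,0.18,0,0,0,-0.18],[-0.7,0.22,0,0,0,-0.21],[-0.8,0.25,0,0,0,-0.21],[-0.86,0.25,0,0,0,-0.21],[-0.86,0.25,0,0,0,-0.21],[-0.86,0.25,0,0,0,-0.21]]' 1
python3 - <<'E'
from h import *
o=robot.get_obs();p=o['tool_pos'];print(inunit(p),o['ee_rot'])
im=viewer.snapshot('scene');cv2.imwrite('pics/f3.png',im[:,:,::-1])
a=im[160:310,310:510,::-1]
cv2.imwrite('pics/a3.png',cv2.resize(a,(800,600),interpolation=cv2.INTER_CUBIC))
for y,z in((0,.221),(-.03,.262),(.03,.262),(-.06,.212),(.06,.212),(-.06,.1),(.06,.1),(0,.156)):
    q=inunit(p);print(y,z,(proj('scene',unit(q[0],q[1]+y,z))-[310,160])*4)
E
```

```text
time: 10.02
tool_pos: [0.5262, -0.0905, 0.2186]
ee_rot: [-3.14, 0.0, 1.736]
wrist_force: [0.1, 1.1, -1.5]
width: 0.0057
finger_force: 30.0
[-0.0899  0.0006  0.2186] [-3.14    0.0001  1.7363]
0 0.221 [389.6826 439.3166]
-0.03 0.262 [466.3567 427.1485]
0.03 0.262 [343.6611 354.1638]
-0.06 0.212 [506.3209 523.2069]
0.06 0.212 [275.1834 380.8638]
-0.06 0.1 [459.5525 631.2012]
0.06 0.1 [255.439  497.2778]
0 0.156 [369.6068 509.0738]
```

View pics/a3.png

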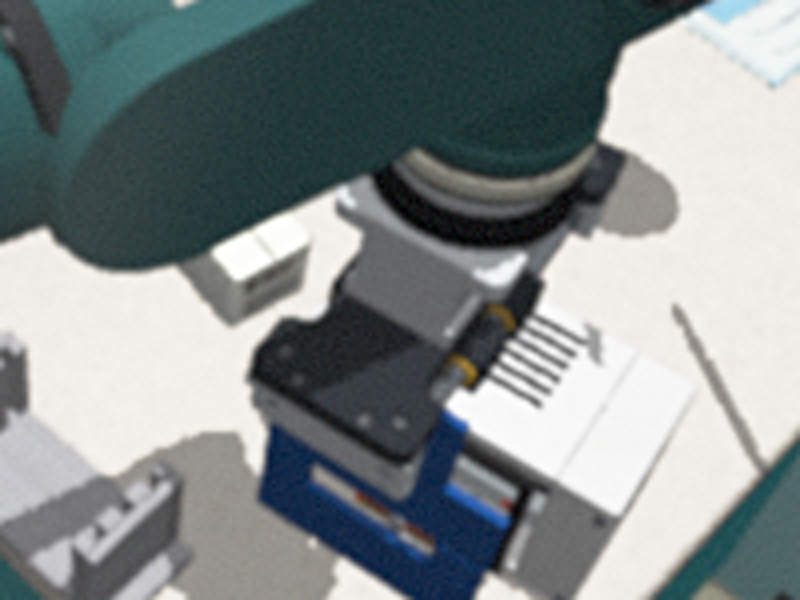

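The panel hangs upright. Its slot centre is at about crop (373,511), against a predicted (370,509), and its lower left corner is at (258,500). I'll measure the slot offset on the panel plane.

Run:
```python
from h import *
im=cv2.imread('pics/f3.png');hsv=cv2.cvtColor(im,cv2.COLOR_BGR2HSV)
b=cv2.inRange(hsv,(100,110,30),(130,255,255));b[:, :360]=0;b[:,450:]=0;b[:255]=0
cs,h=cv2.findContours(b,cv2.RETR_CCOMP,cv2.CHAIN_APPROX_NONE)
holes=[c for c,k in zip(cs,h[0]) if k[3]>=0 and cv2.contourArea(c)>40]
o=robot.get_obs();n=np.array([np.cos(TH),np.sin(TH),0])
def pl(px,off):
    a,v=ray('scene',px);p0=o['tool_pos']+n*off;return inunit(a+v*((p0-a)@n)/(v@n))
for c in holes:
    r=cv2.minAreaRect(c);print(r,[pl(q,0) for q in cv2.boxPoints(r)],pl(r[0],0))
big=max(cs,key=cv2.contourArea).reshape(-1,2)
print('left-bottom',pl(big[(big[:,0]-big[:,1]*.3).argmin()],-.003),'lowest',pl(big[(big[:,1]).argmax()],-.003), big[big[:,1].argmax()])
```

```text
((402.82940673828125, 286.98236083984375), (39.11521530151367, 6.902685165405273), 32.47119140625) [array([-0.0898,  0.0398,  0.1434]), array([-0.0898,  0.0348,  0.1715]), array([-0.0898, -0.0371,  0.1709]), array([-0.0898, -0.0344,  0.144 ])] [-0.0898 -0.      0.1576]
left-bottom [-0.0928  0.0568  0.1098] lowest [-0.0928 -0.0545  0.1113] [423 315]
```

```bash
python3 -m handwheel '[[0,0,0.06,0,0,0.01],[0,0,0.13,0,0,0.01],[0,0,0.2,0,0,0.01],[0,0,0.28,0,0,0.01],[0,0,0.36,0,0,0.01],[0,0,0.43,0,0,0.01],[0,0,0.43,0,0,0.01],[0,0,0.43,0,0,0.01],[0,0,0.43,0,0,0.01]]' 1
python3 - <<'E'
from h import *
o=robot.get_obs();print(inunit(o['tool_pos']),o['wrist_force'],o['wrist_torque'])
go(unit(-.05,.001,.130),np.pi/2+TH)
go(unit(-.014,.001,.130),np.pi/2+TH)
E
```

```text
time: 10.82
tool_pos: [0.5269, -0.0902, 0.134]
ee_rot: [3.141, 0.002, 1.733]
wrist_force: [0.7, -0.7, -2.1]
width: 0.0058
finger_force: 30.0
[-0.0892  0.0007  0.134 ] [ 0.65   -0.6528 -2.0817] [-0.0837 -0.001   0.0077]
row [ 0.0025  0.196   0.0201  0.0012  0.0036 -0.0113]
row [ 0.0036  0.376   0.0202  0.0012  0.0036 -0.0113]
```

```bash
python3 -m handwheel '[[0.003,0.04,0.015,0,0,-0.01],[0.003,0.1,0.015,0,0,-0.01],[0.003,0.16,0.015,0,0,-0.01],[0.003,0.2,0.015,0,0,-0.01],[0.003,0.23,0.015,0,0,-0.01],[0.003,0.26,0.015,0,0,-0.01],[0.003,0.29,0.015,0,0,-0.01],[0.003,0.31,0.015,0,0,-0.01],[0.003,0.31,0.015,0,0,-0.01]]' 1
python3 - <<'E'
from h import *
o=robot.get_obs();print(inunit(o['tool_pos']),o['wrist_force'],o['wrist_torque'])
im=viewer.snapshot('scene')[200:320,350:510,::-1]
cv2.imwrite('pics/a4.png',cv2.resize(im,(800,600),interpolation=cv2.INTER_CUBIC))
E
```

```text
time: 11.57
tool_pos: [0.5884, -0.0802, 0.1302]
ee_rot: [-3.141, 0.001, 1.737]
wrist_force: [-0.6, 0.2, -2.3]
width: 0.0057
finger_force: 30.0
[-0.0269  0.0003  0.1302] [-0.5552  0.156  -2.3259] [-0.0736  0.0135 -0.0331]
```

View pics/a4.png

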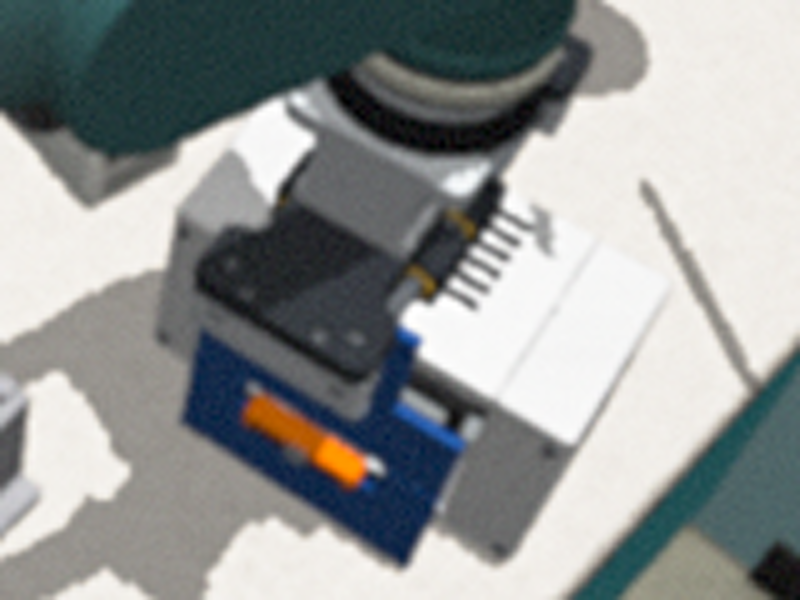

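The wing, from (245,405) to (365,470), is passing through the slot with no contact force. Now I press onto the seal.

```bash
python3 -m handwheel '[[0.002,0.03,0,0,0,0],[0.002,0.05,0,0,0,0],[0.002,0.065,0,0,0,0],[0.002,0.075,0,0,0,0],[0.002,0.085,0,0,0,0],[0.002,0.09,0,0,0,0],[0.002,0.09,0,0,0,0],[0.002,0.09,0,0,0,0]]' 1
python3 - <<'E'
from h import *
o=robot.get_obs();print(inunit(o['tool_pos']),o['wrist_force'],o['wrist_torque'],o['ee_rot'])
E
```

```text
time: 12.28
tool_pos: [0.6043, -0.0771, 0.1302]
ee_rot: [-3.138, 0.001, 1.737]
wrist_force: [-6.2, -1.4, 1.1]
width: 0.0057
finger_force: 30.0
[-0.0107  0.0007  0.1302] [-6.1653 -1.3853  1.1178] [-0.1767  1.0964  0.1301] [-3.1385  0.0013  1.7371]
```

```bash
cat > corner.py <<'E'
from h import *
def corner(im):
    g=cv2.resize(im,None,fx=5,fy=5,interpolation=cv2.INTER_CUBIC) if im.shape[0]<200 else im
    b=cv2.inRange(cv2.cvtColor(g,cv2.COLOR_BGR2HSV),(100,110,30),(130,255,255));b[:300]=0;b[:,600:]=0;b[:,:150]=0
    c=max(cv2.findContours(b,0,cv2.CHAIN_APPROX_NONE)[0],key=cv2.contourArea).reshape(-1,2).astype(float)
    p=c[c[:,1].argmax()];l=c[c[:,0].argmin()]
    d=(p-l)/np.linalg.norm(p-l);s=(c-l)@d;e=np.abs((c-l)@[-d[1],d[0]])
    m=(s>30)&(s<np.linalg.norm(p-l)-30)&(e<12)
    v=cv2.fitLine(c[m].astype(np.float32),cv2.DIST_HUBER,0,.01,.01).ravel()
    return p,l,(v[2:]+v[:2]*(300-v[2])/v[0])/5+[350,200]
E
python3 - <<'E'
from corner import *
A=corner(cv2.imread('pics/a4.png'));im=viewer.snapshot('scene')[200:320,350:510,::-1]
B=corner(np.ascontiguousarray(im));print(A,B)
cv2.imwrite('pics/a5.png',cv2.resize(im,(800,600),interpolation=cv2.INTER_CUBIC))
# lower-edge height of line at x=410 px, predicted for tilt 0
f=lambda x,t:[proj('scene',unit(x+t*.14,.0005+y,.01)) for y in(.05,-.05)]
def at(q):
    (a,b)=q;return a[1]+(b[1]-a[1])*(410-a[0])/(b[0]-a[0])
print(at(f(-.0269,0)),at(f(-.0107,0)),at(f(-.0107,-.05)),at(f(-.0107,.05)))
E
```

```text
(array([401., 561.]), array([186., 414.]), array([410.   , 298.823])) (array([415., 532.]), array([203., 388.]), array([410.    , 291.2162]))
299.7540329503469 292.3519801300534 295.5260845737958 289.2141718350054
```

View pics/a5.png

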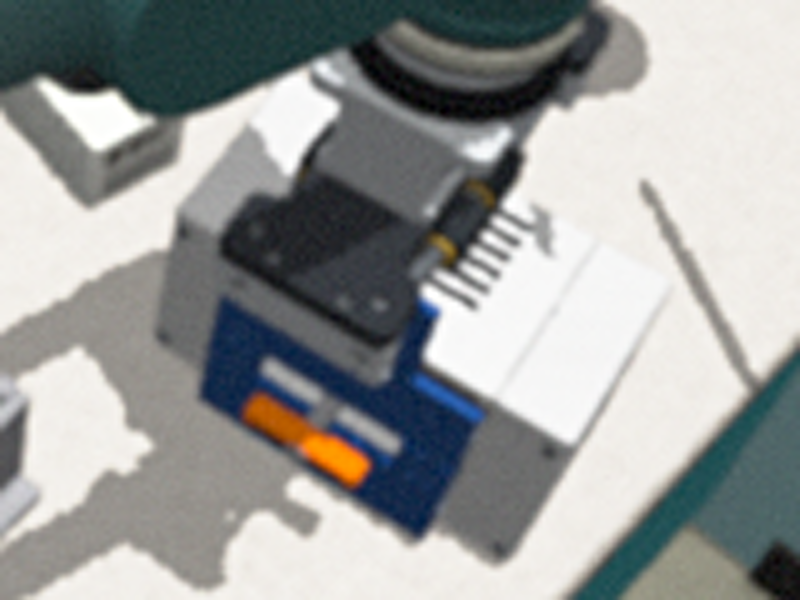

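The panel is over the wing and flat: the lower edge moved 7.6 px against 7.4 px expected for no tilt. I'll add about 1 mm for margin, let it settle and hand in.

```bash
python3 -m handwheel '[[0,0.003,0,0,0,0],[0,0.006,0,0,0,0],[0,0.006,0,0,0,0],[0,0.006,0,0,0,0],[0,0.006,0,0,0,0],[0,0.006,0,0,0,0],[0,0.006,0,0,0,0],[0,0.006,0,0,0,0]]' 1
python3 - <<'E'
from corner import *
o=robot.get_obs();print(inunit(o['tool_pos']),o['wrist_force'],o['finger_force'],o['ee_rot'],o['qvel'])
print(corner(np.ascontiguousarray(viewer.snapshot('scene')[200:320,350:510,::-1])))
E
```

```text
time: 13.0
tool_pos: [0.6049, -0.077, 0.1302]
ee_rot: [-3.137, 0.001, 1.737]
wrist_force: [-6.6, -1.5, 1.7]
width: 0.0056
finger_force: 30.0
[-0.0101  0.0007  0.1302] [-6.64   -1.5177  1.6768] 30.00250518321991 [-3.1374  0.0012  1.7369] [ 0.0001  0.0001 -0.0013 -0.0002  0.0001  0.0008]
(array([415., 531.]), array([203., 389.]), array([410.    , 291.2136]))
```

```bash
python3 -c "
from bench import robot
print(robot.close_job())"
```

```text
the job is handed in; nothing more can be done
None
```

I turned the wing level, lifted the panel from the rack, fitted it over the wing and handed the job in still gripping the tab at 30 N and pressing with about 6.6 N. That force implies roughly 3.5 mm of seal squeeze, the panel measured flat to within about 0.003 rad, and the hand-in gave no verdict.

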